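# Park the captive screw and open the curing box

## Robot

A 7-joint arm with a two-finger parallel gripper is mounted at the origin on a cart in front of the work surface, level with it; the furniture and walls round the work are solid. World frame = base frame: x ahead of the robot, y to its left, z up, the work surface at z = 0. Lengths are in m, angles in rad, forces in N, time in s.
With the tool pointing down it reaches from about 0.35 to 0.9 m from the base axis. Payload 7.2 kg.
Tool frame: the origin (TCP) lies on the centre line of the jaws, within the pads' length; the fingertips stand 11 mm ahead of it and the grasp point (between the pads) lies 8 mm behind it; z points along the fingers, y is the line along which they close (so a half turn about z gives the same grasp; the last joint's range is limited). The gripper opens to 85 mm and grips with 20 to 120 N. Pads are 22 mm wide; open, the fingers measure 114 mm over their backs; the gripper's body (76 mm by 85 mm) begins 54 mm behind the grasp point. The pads swing forward as they close: fully open they stand 13 mm farther back than shut.
Start: joints at [1.275, 0.411, -0.013, 1.596, 0.006, 1.134, -0.082], TCP at [0.141, -0.609, 0.242] pointing down, gripper open.
Joint ranges: [-2.95, 2.95], [-0.29, 1.99], [-1.47, 1.44], [0.14, 2.54], [-1.03, 4.17], [0.13, 1.85], [-2.86, 2.86]. Speed limits (rad/s): [2.39, 2.39, 3.01, 3.01, 3.14, 3.14, 3.14].

## Interface

Orientations are given as a unit quaternion [w, x, y, z].
In Python, from workcell import bot gives the robot as it stands.
- The arm moves only by the tool carry_out, never from a script. Its arguments are lists of equal length, an entry for each row: "delta_pos": the shift along the tool's x, y, z each as a share of 200 mm, from -1 to 1, a list of three; "roll": the turn about the tool's z as a share of pi/2 rad, from -1 to 1. A call has 1 to 8 rows; each row is the pose to reach, as a shift and turn from the pose commanded when the call began, along the tool's axes at that moment; what a row does not reach only later rows make up. A row lasts 1/10 s, in which the tool goes at most 50 mm and 8.59 degrees, less where a joint would pass 70% of its speed; a pose out of reach is approached as far as the arm can. A call with a number of a shift or a turn outside -1 to 1 is refused whole. A call with a gripper value outside its range is refused whole. "hand" is the gripper command: -1 is shut, 1 is fully open, values between are in proportion, set as the call begins (left out, the last holds). The fingers move at their own pace and stop on an object; the grip force is fixed at half the most. Time passes only in rows, so rows that repeat a pose let the fingers close. It gives the time, the measured TCP pose, the force, the opening and the grip force at its end, in the units of the state.
- bot.observe(): the state, without advancing time (a new reading comes with each control period).
- bot.grab_frame(name): name is "scene" or "top" or "wrist"; returns a dict with "image" (480x640x3 uint8, red, green, blue), "range_z" (480x640 float32, m along the optical axis (not along the pixel's ray), 0 where there is no reading), "fx", "fy", "cx", "cy" (pixels), "extrinsics" (4x4, takes a point from world to camera coordinates); the wrist camera has in their place "hand_eye" (4x4, takes a point from camera to tool coordinates, whose origin is the TCP and whose axes are the flange's). Camera axes: x right, y down, z forward; pixel columns grow to the right and rows downward; lengths in m; the calibration is good to about 2 mm. A picture is of the moment at which its call begins: read the wrist's pose just before it.
- bot.close_job(): hands the job in; it is judged then, once.
The state is a dict: "t": time; "qpos": joint angles; "joint_vel": joint speeds; "effort": joint torques, N m; "position": TCP position; "tcp_rot": TCP orientation; "contact_force": force on the tool from outside, world axes, zero at the start; "torque": the same for the moment, N m; "finger_gap": opening from 0.0 (shut) to 1.0 (fully open); "finger_force": force on a finger pad.
Only numpy, scipy, OpenCV 4.12 (cv2) and the standard library are available. Lean on these libraries where they do the work, as an engineer would, in place of code of your own. Each camera call takes 0.05 s, during which the arm holds its last target. There are 200 camera calls.

## Task

Unlock the curing box on the table and open it: draw its spring-loaded captive screw straight outward until it meets its stop, ease back a hair, and turn it counterclockwise, about a third of a turn, so that its thread catches and it is driven up onto its parking land, where it stays out by itself. Be gentle with the screw: feel for the stop and never strain the thread or the locked cover. With the screw parked and let go, slide the cover fully open by its pull tab, let go, and leave the other things on the table where they are.

Things in the scene. Friction and masses are not known exactly. Their poses are not given: they have to be found in the camera images.
- curing_box: Grey sheet-metal box bolted to the table, 160 mm (its x) by 220 mm (its y) by 45 mm high; origin at the centre of its underside, z up. Aluminium rails along its long sides rise to 55 mm; between them lies a blue sliding cover, top face 49.5 mm above the table, that opens towards the box's -y. Two filled moulds lie inside.
- captive_screw: Steel knurled thumb screw, axis vertical, standing in the bushing on the cover, 70 mm from the box's middle towards its -y end. Head 24 mm diameter, 22 mm tall, 89.5 to 111.5 mm above the table at rest; grip it from above at any yaw. Red mark on top along its own x. Origin on its axis, 62 mm below the head's top. Its point locks the cover while it is drawn out less than about 8 mm.
- screw_head (a point): Centre of the top face of the screw's head, rises with the screw; 22 mm of head below it, and 2 mm below the head (at rest) the bushing's top. A spring draws the screw inward (down): about 5 N to lift it off, rising by 0.2 N per mm; it moves damped (0.1 N per mm/s).
- screw_pull (a joint): How far the screw is drawn outward (up), m; 0 at rest. Drawn out at its starting angle it meets a firm stop somewhere from 9 to 23 mm: this height is hidden, differs each time and must be felt (pull rises steeply above the spring's 5 to 10 N). The lug enters the thread when 0 to 1.5 mm below the felt stop; lower, it is blocked or turns under it. Parked it reads 10 to 26 mm.
- screw_turn (a joint): Turn of the screw, rad, counterclockwise from above positive; starts at -0.6 to -0.15, end stop 2.0. At the right height the thread catches it from 0.3 on, it rises 2.5 mm evenly from 0.35 to 1.15 (move up with it), then a level parking land; 1.25 and more is parked. About 1.95 rad from the start does it. Beyond 0.5 it stays if let go, to be gripped afresh.
- bushing: Round aluminium bushing, 32 mm diameter, 38 mm tall, flange 46 mm, fixed on the cover round the screw's shank, with the thread hidden inside; origin on the screw's axis in the cover's top face. More than 16 N between screw and bushing strains the thread.
- keeper: Dark steel cross rib inside the box, under the cover, with the hole that the screw's point locks into; origin in the rib 38 mm above the table, under the screw while the cover is shut.
- cover (a joint): How far the cover is slid open, m: 0 shut, 0.08 fully open; it moves along the box's -y direction, with the bushing and screw on it. Needs about 3 N and stays where it is left.
- pull_tab (a point): Middle of the top edge of the black upright pull tab on the cover: 44 mm wide (box's x), 10 mm thick (box's y), 34 mm tall above the cover's top face, top 83.5 mm above the table. Pinch across the 10 mm from above, or push it.
- vial_rose: Loose small vial with white cap and pink glitter, 27 mm wide, 45 mm tall, upright; origin under its centre. Leave alone.
- vial_magenta: Loose small vial with white cap and magenta glitter, 27 mm wide, 45 mm tall, upright; origin under its centre. Leave alone.
- masking_tape: Loose roll of blue masking tape lying flat, 100 mm diameter, 24 mm high; origin under its centre. Leave alone.
- mixing_stick: Loose wooden mixing stick lying flat, 150 mm long (its y), 18 mm wide, 9 mm high; origin under its centre. Leave alone.

How it is judged:
On the way, in this order (a step that is already met when the one before it is completed fails the run):
1. the screw is drawn out, the cover still shut (value of joint screw_pull above 0.008 m and value of joint cover below 0.004 m), for 0.1 s.
2. the screw stands parked by itself, let go by the fingers, the cover still shut (value of joint screw_pull above 0.009 m and value of joint screw_turn above 1.25 rad and contact force between the fingers and captive_screw below 0.3 N and value of joint cover below 0.004 m), for 0.2 s.
At the end, for the whole second after the job is handed in: The screw is parked (turned to at least 1.25 rad and staying drawn out more than 9 mm by itself) and the cover is slid open at least 72 mm of its 80 mm (value of joint screw_pull above 0.009 m and value of joint screw_turn above 1.25 rad and value of joint cover above 0.072 m); the robot touches nothing.
It fails at once if the thread is strained: more than 16 N between the screw and the bushing with its thread (contact force between captive_screw and bushing above 16 N).
It fails at once if the cover is forced while locked: more than 16 N between the screw's point and the cross rib (contact force between captive_screw and keeper above 16 N).
It fails at once if a loose bystander (vial, tape roll, mixing stick) is moved more than 20 mm (distance of any of vial_rose, vial_magenta, masking_tape, mixing_stick from where it was at the start of the episode above 0.02 m).
It also fails if it takes over 72 s, if anything falls off the work surface, if the arm or the gripper's body presses on something with over 40 N, if the wrist force passes 120 N, or if a joint passes its speed limit or range.

## Working session

There is one attempt and no reset: what is moved stays moved. The work goes in short steps, Python scripts to look and compute and a tool call to move; the robot and the scene stay as the last step left them, time stands still between calls to the robot, and variables do not carry over. Pictures are saved under pics/ and viewed, at most 10 in all, crops included, and the job is handed in when it is done.

Besides the shell and the picture viewer there is one more tool, called after "Request:" as name([rows], argument=value, ...), one row to a line, values as JSON. carry_out: Moves the arm, as the interface text tells. Shift numbers are shares of 200 mm and turn numbers shares of pi/2 rad, none past 1 either way. Its arguments: {"type":"object","properties":{"delta_pos":{"type":"array"},"roll":{"type":"array"},"hand":{"type":"number"}},"required":["delta_pos","roll"]}

```bash
mkdir -p pics; cat > h.py <<'E'
import numpy as np,cv2
from workcell import bot
def grab(n,fn=None):
    f=bot.grab_frame(n)
    if fn: cv2.imwrite('pics/'+fn,f['image'][:,:,::-1])
    np.save('/tmp/%s.npy'%n,f,allow_pickle=True)
    return f
def load(n): return np.load('/tmp/%s.npy'%n,allow_pickle=True).item()
def ray(f,u,v,z=None):
    E=np.array(f['extrinsics']);R=E[:3,:3];t=E[:3,3]
    d=R.T@np.array([(u-f['cx'])/f['fx'],(v-f['cy'])/f['fy'],1]);c=-R.T@t
    r=f['range_z'][int(round(v)),int(round(u))]
    s=r if z is None else (z-c[2])/d[2]
    return c+s*d
E
python3 - <<'E'
from h import *
s=bot.observe();print(s)
grab('top','top0.png');grab('scene','scene0.png')
E
```

```text
{'t': 0.0, 'qpos': array([ 1.27479407,  0.4119169 , -0.01270929,  1.59704254,  0.00559616,
        1.1343044 , -0.08220184]), 'joint_vel': array([-7.09734008e-04,  2.90027594e-04,  2.80803692e-05, -1.50575571e-03,
        1.35311157e-03, -9.85316885e-05,  1.32606921e-04]), 'effort': array([ 3.75681184e-04, -6.00617623e+01,  6.82114642e-01, -2.99408144e+01,
        1.38083473e-02,  1.07142690e-02, -5.57814829e-06]), 'position': array([ 0.14099991, -0.60839509,  0.2414431 ]), 'tcp_rot': array([-8.04081281e-04,  9.93518884e-01,  1.13664237e-01, -1.49204594e-04]), 'contact_force': array([0.55170379, 0.23583759, 0.45630178]), 'torque': array([-0.04546219, -0.04734589,  0.03782337]), 'finger_force': 0.0, 'finger_gap': 0.9956746519521699}
```

View pics/top0.png

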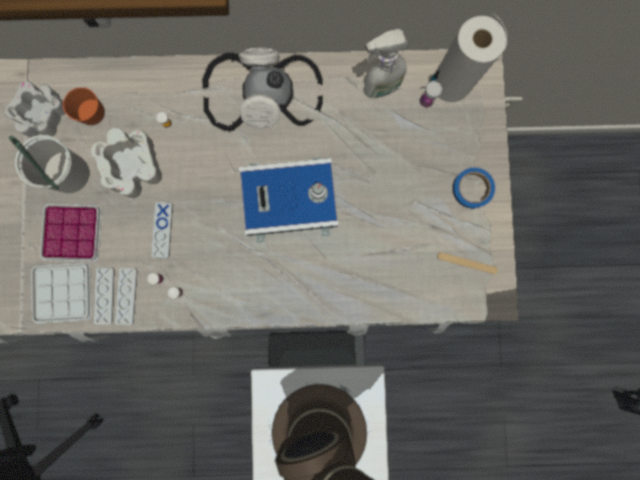

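View pics/scene0.png

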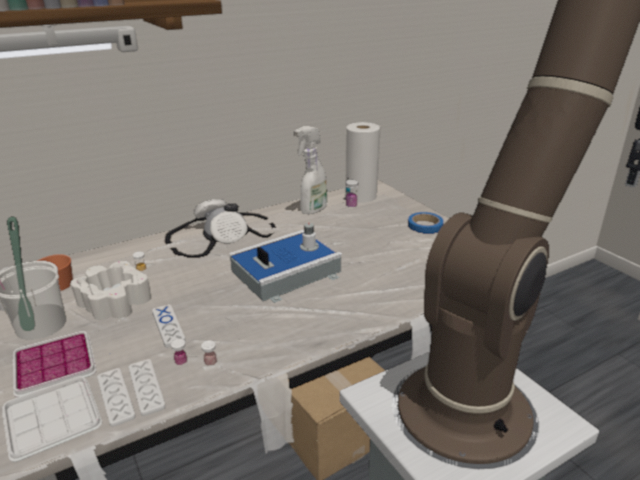

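The top view shows the box around (290,197), with the screw at (318,192) and the tab at (264,197). The cover therefore opens towards image right. The vials are at about (155,279) and (175,293), the tape at (474,188) and the stick at (466,263). I'll enlarge the box to measure it.

```bash
python3 - <<'E'
from h import *
f=load('top');im=f['image'][150:245,230:350,::-1]
cv2.imwrite('pics/crop0.png',cv2.resize(im,None,fx=6,fy=6,interpolation=cv2.INTER_CUBIC))
for n,u,v,z in [('screw',318,191,.1115),('tab',264,197,.0835),('ctr',290,197,.05)]:
    print(n,ray(f,u,v),ray(f,u,v,z))
E
```

```text
screw [ 0.55725571 -0.0120724   0.10741416] [ 0.55648409 -0.01201167  0.1115    ]
tab [0.55384326 0.11314621 0.06828292] [0.5511165 0.1116601 0.0835   ]
ctr [0.55536494 0.05355518 0.05074881] [0.55549806 0.05358789 0.05      ]
```

View pics/crop0.png

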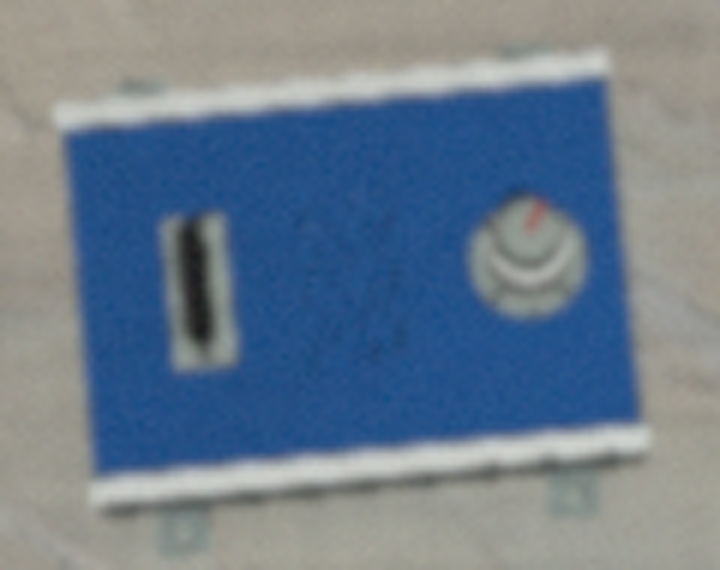

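The crop shows the rail corners at about (55,105), (607,52), (650,450) and (92,508). The head's top is centred near (526,225) with its red mark pointing up-right, and the tab's top edge is near (196,285).

```bash
python3 - <<'E'
from h import *
from scipy.spatial.transform import Rotation as Ro
f=load('top')
P=lambda x,y,z:ray(f,230+(x+.5)/6-.5,150+(y+.5)/6-.5,z)
c=[P(x,y,.055) for x,y in [(55,105),(607,52),(650,450),(92,508)]]
for i in range(4): print(c[i].round(4),np.linalg.norm(c[i]-c[i-1]).round(4))
m=np.mean(c,axis=0);d=(c[1]-c[0]+c[2]-c[3]);d/=np.linalg.norm(d) # box -y
print('ctr',m,'yaw(deg)',np.degrees(np.arctan2(d[0],-d[1])), 'pred screw',m+.07*d)
h=P(526,225,.1115);t=P(197,280,.0835);print('head',h,'tab',t, 'tab along -y',(t-m)@d,'screw',(h-m)@d)
mk=P(543,203,.1115)-h;print('mark deg rel world x',np.degrees(np.arctan2(mk[1],mk[0])))
# depth cloud above head
v,u=np.mgrid[175:200,300:335];E=np.array(f['extrinsics'])
p=np.array([ray(f,a,b) for a,b in zip(u.ravel(),v.ravel())]);q=p[p[:,2]>.1]
print('cloud',q.mean(0),len(q),q.min(0),q.max(0))
q=bot.observe()['tcp_rot'];print(Ro.from_quat(np.r_[q[1:],q[0]]).as_matrix().round(3))
E
```

```text
[0.6293 0.1727 0.055 ] 0.1603
[ 0.6449 -0.0452  0.055 ] 0.2185
[ 0.4863 -0.0573  0.055 ] 0.159
[0.4695 0.1606 0.055 ] 0.2185
ctr [0.55748327 0.05769603 0.055     ] yaw(deg) 4.264904678678518 pred screw [ 0.56268902 -0.01211013  0.055     ]
head [ 0.5654028  -0.01058042  0.1115    ] tab [0.55295035 0.11525258 0.0835    ] tab along -y -0.05773427253436159 screw 0.0686763502085099
mark deg rel world x -38.89263766206073
cloud [ 0.56160984 -0.0108584   0.12033023] 100 [ 0.35351027 -0.02358071  0.10046736] [0.57549379 0.00396269 1.18626913]
[[ 0.974  0.226 -0.   ]
 [ 0.226 -0.974  0.001]
 [-0.    -0.001 -1.   ]]
```

Request:
carry_out([
  [0.15,-0.13,0],
  [0.3,-0.27,0],
  [0.45,-0.4,0],
  [0.6,-0.54,0],
  [0.76,-0.68,0],
  [0.91,-0.81,0],
  [0.91,-0.81,0],
], roll=[0,0,0,0,0,0,0], hand=1)

```text
t: 0.8
position: [0.2855, -0.4053, 0.2423]
tcp_rot: [-0.001, 0.993, 0.117, 0.001]
contact_force: [-0.9, -0.7, 0.7]
finger_gap: 1.006
finger_force: 0.0
```

Request:
carry_out([
  [0.15,-0.13,0],
  [0.3,-0.27,0],
  [0.45,-0.4,0],
  [0.6,-0.54,0],
  [0.76,-0.68,0],
  [0.91,-0.81,0],
  [0.91,-0.81,0],
], roll=[0,0,0,0,0,0,0])

```text
t: 1.5
position: [0.4254, -0.2066, 0.2424]
tcp_rot: [-0.001, 0.993, 0.117, 0.001]
contact_force: [-0.2, 0.3, 0.5]
finger_gap: 1.002
finger_force: 0.0
```

Request:
carry_out([
  [0.1,-0.1,0],
  [0.2,-0.2,0],
  [0.35,-0.3,0],
  [0.45,-0.4,0],
  [0.5,-0.45,0],
  [0.5,-0.45,0],
], roll=[0,0,0,0,0,0])

```text
t: 2.1
position: [0.5002, -0.0996, 0.2419]
tcp_rot: [-0.0, 0.993, 0.115, -0.0]
contact_force: [-0.2, 0.5, 0.2]
finger_gap: 0.999
finger_force: 0.0
```

```bash
cat >> h.py <<'E'
from scipy.spatial.transform import Rotation as Ro
def wcloud(fn=None):
    s=bot.observe();f=grab('wrist',fn)
    q=s['tcp_rot'];R=Ro.from_quat(np.r_[q[1:],q[0]]).as_matrix()
    v,u=np.mgrid[0:480,0:640];z=f['range_z']
    p=np.stack([(u-f['cx'])/f['fx']*z,(v-f['cy'])/f['fy']*z,z],-1)
    H=np.array(f['hand_eye'])
    w=(p@H[:3,:3].T+H[:3,3])@R.T+s['position']
    w[z==0]=np.nan
    return s,f,w,R
E
python3 - <<'E'
from h import *
s,f,w,R=wcloud('w1.png');print(s['qpos'],s['position'],R.round(3))
m=(w[...,2]>.106)&(w[...,2]<.116)&(np.hypot(w[...,0]-.5635,w[...,1]+.011)<.03)
p=w[m];print(len(p),p.min(0),p.max(0),p.mean(0),np.argwhere(m).mean(0))
m=(w[...,2]>.075)&(w[...,2]<.09)&(np.hypot(w[...,0]-.553,w[...,1]-.115)<.04)
p=w[m];print(len(p));
if len(p): print(p.min(0),p.max(0),p.mean(0))
E
```

```text
[ 0.44051905  0.2456997  -0.40103218  1.85011573  0.10769445  1.06740262
 -1.34212157] [ 0.50022849 -0.09962744  0.2419201 ] [[ 0.974  0.228 -0.   ]
 [ 0.228 -0.974  0.001]
 [-0.    -0.001 -1.   ]]
931 [ 0.55224327 -0.02408444  0.10607939] [0.57653852 0.00070312 0.11190978] [ 0.56445121 -0.01235368  0.10967018] [122.22126745 217.77980666]
1021
[0.53234938 0.11078565 0.07500386] [0.5765224  0.12388157 0.08370009] [0.55518739 0.11594838 0.08059682]
```

View pics/w1.png

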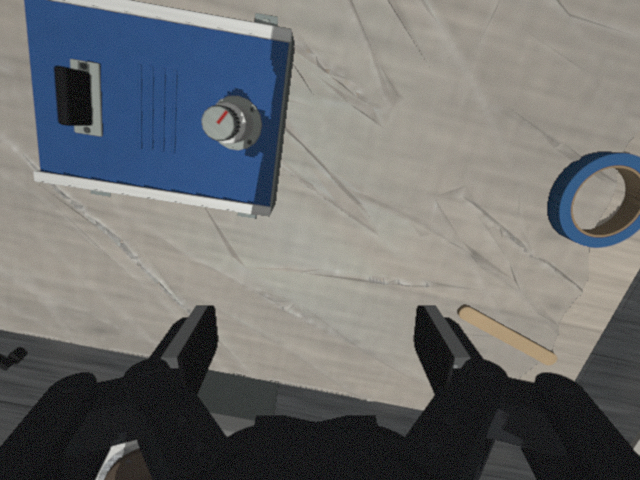

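The wrist view shows the screw head at (218,122), the tab at (75,97), and the tape and stick far off to the right. The cloud puts the head centre at (0.5644, -0.0117) with its top at 0.1119 and a diameter of 24 mm, which matches the given sizes. The mark reads about -0.55 rad.

Request:
carry_out([
  [0.2,-0.17,0],
  [0.3,-0.26,0],
  [0.413,-0.355,0],
  [0.413,-0.355,0.2],
  [0.413,-0.355,0.4],
  [0.413,-0.355,0.5],
  [0.413,-0.355,0.55],
  [0.413,-0.355,0.55],
], roll=[0,0,0,0,0,0,0,0])

```text
t: 2.95
position: [0.5632, -0.0146, 0.1312]
tcp_rot: [0.0, 0.994, 0.113, -0.001]
contact_force: [-0.4, 0.3, 0.0]
finger_gap: 1.001
finger_force: 0.0
```

```bash
python3 - <<'E'
from h import *
s,f,w,R=wcloud();print(s['position'],R[:,0].round(4),s['contact_force'])
d=np.array([.5644,-.0117,.102])-s['position'];print((R.T@d)/.2)
E
```

```text
[ 0.56315084 -0.01462566  0.13118492] [ 0.9745  0.2243 -0.0026] [-0.36743925  0.32419615  0.00410085]
[ 0.00974565 -0.0128633   0.14589906]
```

Correct by about 3 mm, descend to TCP height 0.102, then close.

Request:
carry_out([
  [0.01,-0.013,0],
  [0.01,-0.013,0.07],
  [0.01,-0.013,0.12],
  [0.01,-0.013,0.145],
  [0.01,-0.013,0.145],
], roll=[0,0,0,0,0])

```text
t: 3.5
position: [0.5647, -0.01, 0.1021]
tcp_rot: [-0.0, 0.994, 0.114, -0.001]
contact_force: [-0.6, 0.4, 0.2]
finger_gap: 0.998
finger_force: 0.0
```

Request:
carry_out([
  [0,0,0],
  [0,0,0],
  [0,0,0],
  [0,0,0],
  [0,0,0],
  [0,0,0],
  [0,0,0],
  [0,0,0],
], roll=[0,0,0,0,0,0,0,0], hand=-0.1)

```text
t: 4.3
position: [0.5654, -0.01, 0.1033]
tcp_rot: [0.0, 0.994, 0.114, 0.0]
contact_force: [0.4, 0.7, -0.6]
finger_gap: 0.454
finger_force: 0.0
```

```bash
python3 - <<'E'
from h import *
P=[]
for i in range(2):
    s,f,w,R=wcloud();t=(w-s['position'])@R
    m=(w[...,2]>.108)&(w[...,2]<.115)&(np.hypot(w[...,0]-.5644,w[...,1]+.0117)<.018)
    print(s['position'],m.sum(),t[m].min(0),t[m].max(0)) if m.any() else print('none')
cv2.imwrite('pics/w2.png',f['image'][:,:,::-1])
E
```

```text
[ 0.56544061 -0.00996433  0.10331103] 2175 [-0.0127855  -0.01029039 -0.00848044] [ 0.01116059  0.01290479 -0.00469958]
[ 0.56544878 -0.0099785   0.10328471] 2171 [-0.01306624 -0.01028448 -0.00862651] [ 0.01146183  0.01327076 -0.00472807]
```

View pics/w2.png

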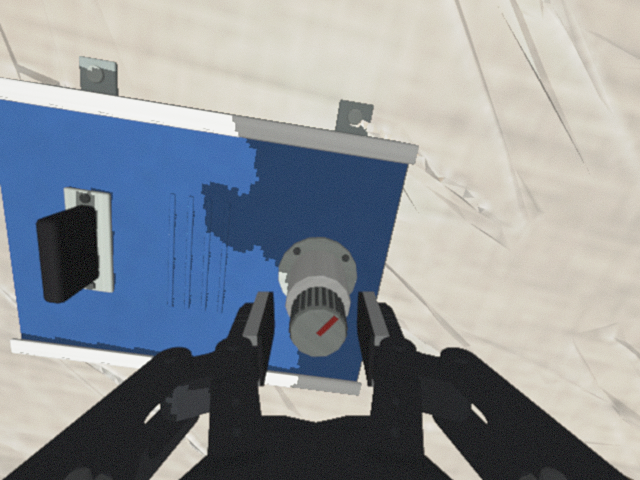

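The head sits centred between the fingers at (318,330). The cloud gives an offset of about +1 mm in tool y and -0.8 mm in x, so I'll trim by that much and close.

Request:
carry_out([
  [-0.004,0.006,0.005],
  [-0.004,0.006,0.005],
  [-0.004,0.006,0.005],
], roll=[0,0,0])

```text
t: 4.7
position: [0.5649, -0.0114, 0.1022]
tcp_rot: [0.0, 0.994, 0.114, -0.0]
contact_force: [0.1, -0.1, -0.3]
finger_gap: 0.452
finger_force: 0.0
```

Request:
carry_out([
  [0,0,0],
  [0,0,0],
  [0,0,0],
  [0,0,0],
  [0,0,0],
  [0,0,0],
  [0,0,0],
  [0,0,0],
], roll=[0,0,0,0,0,0,0,0], hand=-1)

```text
t: 5.5
position: [0.565, -0.0112, 0.1025]
tcp_rot: [0.0, 0.994, 0.114, 0.0]
contact_force: [-2.6, 0.6, 5.3]
finger_gap: 0.258
finger_force: 58.6
```

Request:
carry_out([
  [0,0,-0.005],
  [0,0,-0.01],
  [0,0,-0.015],
  [0,0,-0.02],
  [0,0,-0.025],
  [0,0,-0.03],
  [0,0,-0.035],
  [0,0,-0.035],
], roll=[0,0,0,0,0,0,0,0])

```text
t: 6.3
position: [0.5648, -0.0112, 0.1094]
tcp_rot: [-0.0, 0.994, 0.114, -0.0]
contact_force: [1.8, 1.5, -6.1]
finger_gap: 0.255
finger_force: 59.0
```

Request:
carry_out([
  [0,0,-0.003],
  [0,0,-0.006],
  [0,0,-0.006],
], roll=[0,0,0])

```text
t: 6.6
position: [0.5649, -0.0112, 0.1105]
tcp_rot: [-0.0, 0.994, 0.114, -0.0]
contact_force: [1.5, 1.0, -7.0]
finger_gap: 0.255
finger_force: 59.0
```

Request:
carry_out([
  [0,0,-0.003],
  [0,0,-0.004],
  [0,0,-0.004],
], roll=[0,0,0])

```text
t: 6.9
position: [0.5649, -0.0113, 0.1113]
tcp_rot: [-0.0, 0.994, 0.114, -0.0]
contact_force: [1.0, 1.0, -7.0]
finger_gap: 0.255
finger_force: 59.0
```

Request:
carry_out([
  [0,0,-0.002],
  [0,0,-0.004],
  [0,0,-0.004],
], roll=[0,0,0])

```text
t: 7.2
position: [0.5649, -0.0112, 0.1121]
tcp_rot: [-0.0, 0.994, 0.114, -0.0]
contact_force: [0.4, 1.7, -6.3]
finger_gap: 0.259
finger_force: 59.0
```

Request:
carry_out([
  [0,0,-0.002],
  [0,0,-0.004],
  [0,0,-0.004],
], roll=[0,0,0])

```text
t: 7.5
position: [0.5649, -0.0112, 0.1129]
tcp_rot: [-0.0, 0.994, 0.114, -0.0]
contact_force: [1.0, 1.7, -6.3]
finger_gap: 0.255
finger_force: 59.0
```

Request:
carry_out([
  [0,0,-0.002],
  [0,0,-0.004],
  [0,0,-0.004],
], roll=[0,0,0])

```text
t: 7.8
position: [0.5649, -0.0112, 0.1137]
tcp_rot: [-0.0, 0.994, 0.114, -0.0]
contact_force: [0.4, 2.0, -6.5]
finger_gap: 0.253
finger_force: 59.0
```

Request:
carry_out([
  [0,0,-0.003],
  [0,0,-0.005],
  [0,0,-0.005],
], roll=[0,0,0])

```text
t: 8.1
position: [0.5649, -0.0113, 0.1147]
tcp_rot: [-0.0, 0.994, 0.114, -0.0]
contact_force: [0.5, 1.7, -6.2]
finger_gap: 0.251
finger_force: 59.0
```

Request:
carry_out([
  [0,0,-0.003],
  [0,0,-0.005],
  [0,0,-0.005],
], roll=[0,0,0])

```text
t: 8.4
position: [0.5649, -0.0113, 0.1157]
tcp_rot: [-0.0, 0.994, 0.114, -0.0]
contact_force: [0.3, 3.8, -8.1]
finger_gap: 0.258
finger_force: 59.0
```

```bash
python3 - <<'E'
from h import *
s,f,w,R=wcloud();print(s['position'],s['contact_force'])
m=(w[...,2]>.1)&(w[...,2]<.14)&(np.hypot(w[...,0]-.5644,w[...,1]+.0117)<.009)
print(m.sum(),np.nanpercentile(w[m][:,2],[5,50,95]))
E
```

```text
[ 0.56489698 -0.01128647  0.11572165] [ 0.30109277  3.76450831 -8.13145199]
1270 [0.1222637  0.12314674 0.1240956 ]
```

Request:
carry_out([
  [0,0,-0.002],
  [0,0,-0.003],
  [0,0,-0.003],
], roll=[0,0,0])

```text
t: 8.75
position: [0.5649, -0.0112, 0.1163]
tcp_rot: [-0.0, 0.994, 0.114, -0.0]
contact_force: [0.2, 2.8, -6.9]
finger_gap: 0.258
finger_force: 59.0
```

Request:
carry_out([
  [0,0,-0.002],
  [0,0,-0.004],
  [0,0,-0.004],
], roll=[0,0,0])

```text
t: 9.05
position: [0.5649, -0.0113, 0.1171]
tcp_rot: [-0.0, 0.994, 0.114, -0.0]
contact_force: [0.6, 3.3, -7.5]
finger_gap: 0.26
finger_force: 59.0
```

Request:
carry_out([
  [0,0,-0.002],
  [0,0,-0.004],
  [0,0,-0.004],
], roll=[0,0,0])

```text
t: 9.35
position: [0.5649, -0.0113, 0.1179]
tcp_rot: [0.0, 0.994, 0.114, -0.0]
contact_force: [0.7, 3.4, -8.7]
finger_gap: 0.257
finger_force: 59.0
```

Request:
carry_out([
  [0,0,-0.002],
  [0,0,-0.003],
  [0,0,-0.003],
], roll=[0,0,0])

```text
t: 9.65
position: [0.5649, -0.0113, 0.1185]
tcp_rot: [0.0, 0.994, 0.114, -0.0]
contact_force: [0.1, 2.8, -7.3]
finger_gap: 0.255
finger_force: 59.0
```

Request:
carry_out([
  [0,0,-0.002],
  [0,0,-0.004],
  [0,0,-0.004],
], roll=[0,0,0])

```text
t: 9.95
position: [0.5649, -0.0113, 0.1193]
tcp_rot: [0.0, 0.994, 0.114, -0.0]
contact_force: [0.3, 3.0, -8.4]
finger_gap: 0.254
finger_force: 59.0
```

Request:
carry_out([
  [0,0,-0.002],
  [0,0,-0.004],
  [0,0,-0.004],
], roll=[0,0,0])

```text
t: 10.25
position: [0.5649, -0.0113, 0.1201]
tcp_rot: [0.0, 0.994, 0.114, -0.0]
contact_force: [0.2, 3.0, -7.6]
finger_gap: 0.26
finger_force: 59.0
```

Request:
carry_out([
  [0,0,-0.002],
  [0,0,-0.004],
  [0,0,-0.004],
], roll=[0,0,0])

```text
t: 10.55
position: [0.5649, -0.0113, 0.1209]
tcp_rot: [0.0, 0.994, 0.114, -0.0]
contact_force: [-0.1, 3.4, -8.2]
finger_gap: 0.255
finger_force: 59.0
```

Request:
carry_out([
  [0,0,-0.002],
  [0,0,-0.004],
  [0,0,-0.004],
], roll=[0,0,0])

```text
t: 10.85
position: [0.5649, -0.0113, 0.1217]
tcp_rot: [0.0, 0.994, 0.114, -0.0]
contact_force: [-0.5, 2.8, -8.0]
finger_gap: 0.257
finger_force: 59.1
```

Request:
carry_out([
  [0,0,-0.002],
  [0,0,-0.004],
  [0,0,-0.004],
], roll=[0,0,0])

```text
t: 11.15
position: [0.5649, -0.0113, 0.1225]
tcp_rot: [0.0, 0.994, 0.114, -0.0]
contact_force: [1.0, 3.2, -9.5]
finger_gap: 0.255
finger_force: 59.1
```

Request:
carry_out([
  [0,0,-0.001],
  [0,0,-0.002],
  [0,0,-0.002],
], roll=[0,0,0])

```text
t: 11.45
position: [0.5649, -0.0113, 0.1229]
tcp_rot: [0.0, 0.994, 0.114, -0.0]
contact_force: [-1.1, 2.9, -8.0]
finger_gap: 0.259
finger_force: 59.1
```

Request:
carry_out([
  [0,0,-0.002],
  [0,0,-0.003],
  [0,0,-0.003],
], roll=[0,0,0])

```text
t: 11.75
position: [0.5649, -0.0113, 0.1235]
tcp_rot: [0.0, 0.994, 0.114, -0.0]
contact_force: [0.5, 2.4, -10.1]
finger_gap: 0.252
finger_force: 59.1
```

Request:
carry_out([
  [0,0,-0.001],
  [0,0,-0.002],
  [0,0,-0.002],
], roll=[0,0,0])

```text
t: 12.05
position: [0.5649, -0.0114, 0.1238]
tcp_rot: [-0.0, 0.994, 0.114, -0.0]
contact_force: [0.3, 2.6, -10.4]
finger_gap: 0.252
finger_force: 59.1
```

```bash
python3 - <<'E'
from h import *
F=[]
for i in range(3):
    s,f,w,R=wcloud();F.append(s['contact_force'][2])
    m=(w[...,2]>.1)&(w[...,2]<.15)&(np.hypot(w[...,0]-.5644,w[...,1]+.0117)<.009)
    print(m.sum(),np.nanpercentile(w[m][:,2],[5,50,95]))
print(F)
E
```

```text
1268 [0.13028281 0.13119403 0.13214397]
1268 [0.13032799 0.13125197 0.13213004]
1269 [0.1303024  0.1312362  0.13214738]
[np.float64(-10.361382856957311), np.float64(-10.147251405726262), np.float64(-9.97124483461557)]
```

Request:
carry_out([
  [0,0,-0.001],
  [0,0,-0.002],
  [0,0,-0.002],
], roll=[0,0,0])

```text
t: 12.5
position: [0.5649, -0.0113, 0.1241]
tcp_rot: [-0.0, 0.994, 0.114, -0.0]
contact_force: [1.1, 4.0, -12.4]
finger_gap: 0.256
finger_force: 59.2
```

```bash
python3 - <<'E'
from h import *
for i in range(3):
    s,f,w,R=wcloud()
    m=(w[...,2]>.1)&(w[...,2]<.15)&(np.hypot(w[...,0]-.5644,w[...,1]+.0117)<.009)
    print(s['contact_force'][2],s['position'][2],np.nanpercentile(w[m][:,2],[5,50,95]))
E
```

```text
-12.427039714026105 0.12408511584670073 [0.13053527 0.13145714 0.13240035]
-12.934687924595428 0.12413423942619915 [0.13068875 0.13151256 0.13246442]
-13.270694692579653 0.12413757686862445 [0.13064189 0.13152698 0.13246721]
```

The stop is felt: the pull rises from about 9 N to 13 N at TCP z ≈ 0.1238. I'll measure the starting angle from the red mark and ease back 0.8 mm.

Request:
carry_out([
  [0,0,0.002],
  [0,0,0.004],
  [0,0,0.004],
], roll=[0,0,0])

```text
t: 12.95
position: [0.5649, -0.0113, 0.1237]
tcp_rot: [0.0, 0.994, 0.114, 0.0]
contact_force: [0.0, 3.3, -9.9]
finger_gap: 0.256
finger_force: 59.3
```

```bash
cat > red.py <<'E'
from h import *
s,f,w,R=wcloud()
im=f['image'].astype(int);r=(im[...,0]>1.8*im[...,1])&(im[...,0]>1.8*im[...,2])&(im[...,0]>60)&(np.hypot(w[...,0]-.5644,w[...,1]+.0117)<.015)
p=w[r][:,:2];c=p.mean(0);l=np.linalg.svd(p-c)[2][0]
hd=(w[...,2]>s['position'][2]+.0062)&(np.hypot(w[...,0]-.5644,w[...,1]+.0117)<.014)
a=w[hd];ctr=(a.min(0)+a.max(0))/2
if l@(c-ctr[:2])<0:l=-l
print(s['t'],s['position'],s['contact_force'],s['torque'],s['qpos'][6])
print('n',len(p),'line angle minus box',np.radians(-4.27)+np.arctan2(l[1],l[0]),'head ctr',ctr,'top',np.percentile(a[:,2],95),'tool yaw',np.arctan2(R[1,0],R[0,0]))
E
python3 red.py
```

```text
12.95 [ 0.56494495 -0.01130933  0.12366379] [ 0.04384033  3.25064626 -9.87201818] [ 0.6693767   0.03059724 -0.02677284] -1.6186186247532013
n 124 line angle minus box -0.5608263153859686 head ctr [ 0.56543811 -0.01178659  0.16626587] top 0.2005456656318178 tool yaw 0.22785110100748068
```

Request:
carry_out([
  [0,0,0.0025],
  [0,0,0.0025],
  [0,0,0.0025],
  [0,0,0.0025],
  [0,0,0.0025],
  [0,0,0.0025],
  [0,0,0.0025],
], roll=[0,-0.04,-0.08,-0.12,-0.16,-0.2,-0.2])

```text
t: 13.7
position: [0.5648, -0.0115, 0.123]
tcp_rot: [-0.0, 0.963, 0.268, -0.0]
contact_force: [-0.9, 2.9, -7.7]
finger_gap: 0.252
finger_force: 59.4
```

```bash
python3 red.py
```

```text
13.7 [ 0.56484585 -0.01146085  0.12298492] [-0.85968052  2.8811559  -7.72038669] [0.62783358 0.13417242 0.0145296 ] -1.3435561995352132
n 125 line angle minus box -0.2598754467654018 head ctr [ 0.56469792 -0.01166954  0.1655094 ] top 0.19987314905144288 tool yaw 0.5426512232359075
```

Request:
carry_out([
  [0,0,-0.001],
  [0,0,-0.001],
  [0,0,-0.001],
  [0,0,-0.001],
  [0,0,-0.001],
  [0,0,-0.001],
  [0,0,-0.001],
  [0,0,-0.001],
], roll=[-0.04,-0.08,-0.12,-0.16,-0.2,-0.24,-0.28,-0.28])

```text
t: 14.55
position: [0.5647, -0.0115, 0.1231]
tcp_rot: [-0.0, 0.882, 0.471, -0.0]
contact_force: [-1.0, 2.8, -8.0]
finger_gap: 0.256
finger_force: 59.4
```

```bash
python3 red.py
```

```text
14.55 [ 0.56468034 -0.01151739  0.123059  ] [-1.04031487  2.83550038 -7.96176835] [0.64433393 0.25788627 0.04974897] -0.9614303678731531
n 126 line angle minus box 0.17482153020140354 head ctr [ 0.56439078 -0.01121791  0.16566999] top 0.19995542544500725 tool yaw 0.9808416997292712
```

Request:
carry_out([
  [0,0,0],
  [0,0,0],
  [0,0,0],
  [0,0,-0.001],
  [0,0,-0.001],
], roll=[-0.04,-0.08,-0.12,-0.16,-0.16])

```text
t: 15.1
position: [0.5646, -0.0115, 0.1232]
tcp_rot: [-0.0, 0.816, 0.578, -0.0]
contact_force: [-2.2, 2.9, -8.6]
finger_gap: 0.261
finger_force: 59.4
```

```bash
python3 red.py
```

```text
15.1 [ 0.5645531  -0.01152619  0.12320473] [-2.23577671  2.86940387 -8.63629778] [0.56803053 0.4807345  0.06416648] -0.7435697415733822
n 127 line angle minus box 0.4175947585886265 head ctr [ 0.5645016  -0.01099416  0.16580789] top 0.200099220389937 tool yaw 1.2314024432519568
```

Request:
carry_out([
  [0,0,-0.001],
  [0,0,-0.002],
  [0,0,-0.003],
  [0,0,-0.004],
  [0,0,-0.004],
], roll=[-0.04,-0.08,-0.12,-0.16,-0.16])

```text
t: 15.65
position: [0.5645, -0.0115, 0.1239]
tcp_rot: [-0.0, 0.738, 0.675, -0.0]
contact_force: [-3.5, 2.9, -9.0]
finger_gap: 0.255
finger_force: 59.4
```

```bash
python3 red.py
```

```text
15.65 [ 0.56447195 -0.01154033  0.12394992] [-3.52351797  2.90894944 -8.97688572] [0.5686466  0.69296214 0.02672796] -0.5251793252921032
n 127 line angle minus box 0.6698236564301433 head ctr [ 0.56462677 -0.01133925  0.1664906 ] top 0.2008288513114488 tool yaw 1.4823232485861662
```

Request:
carry_out([
  [0,0,-0.001],
  [0,0,-0.002],
  [0,0,-0.003],
  [0,0,-0.004],
  [0,0,-0.004],
], roll=[-0.04,-0.08,-0.12,-0.16,-0.16])

```text
t: 16.2
position: [0.5643, -0.0116, 0.1246]
tcp_rot: [-0.0, 0.647, 0.762, -0.001]
contact_force: [-5.2, 2.1, -9.1]
finger_gap: 0.26
finger_force: 59.4
```

```bash
python3 red.py
```

```text
16.2 [ 0.56430531 -0.01159855  0.12464612] [-5.22457404  2.08638955 -9.11710754] [0.48300695 0.9285988  0.02036647] -0.3070590465727537
n 127 line angle minus box 0.9439222192393777 head ctr [ 0.56461104 -0.01149799  0.16711155] top 0.20153049392295916 tool yaw 1.7334749634304192
```

Request:
carry_out([
  [0,-0.001,-0.001],
  [0,-0.002,-0.002],
  [0,-0.003,-0.003],
  [0,-0.003,-0.0035],
  [0,-0.003,-0.0035],
], roll=[-0.04,-0.08,-0.12,-0.16,-0.16])

```text
t: 16.75
position: [0.5641, -0.0117, 0.1255]
tcp_rot: [-0.0, 0.547, 0.837, -0.0]
contact_force: [-4.1, 1.4, -9.3]
finger_gap: 0.258
finger_force: 59.4
```

```bash
python3 red.py
```

```text
16.75 [ 0.56409096 -0.01168146  0.12549078] [-4.08292437  1.41668238 -9.31083574] [0.42990975 0.84899692 0.01455063] -0.08916995533585001
n 129 line angle minus box 1.1907708274788058 head ctr [ 0.56438779 -0.01100687  0.16800436] top 0.20239498489955685 tool yaw 1.9846699263638017
```

Request:
carry_out([
  [0,-0.001,-0.0005],
  [0,-0.002,-0.0005],
  [0,-0.002,-0.0005],
  [0,-0.002,-0.0005],
  [0,-0.002,-0.0005],
  [0,-0.002,-0.0005],
  [0,-0.002,-0.0005],
], roll=[-0.04,-0.08,-0.12,-0.16,-0.2,-0.22,-0.22])

```text
t: 17.5
position: [0.5639, -0.0118, 0.1256]
tcp_rot: [-0.0, 0.395, 0.919, -0.0]
contact_force: [-3.3, 1.6, -10.3]
finger_gap: 0.256
finger_force: 59.4
```

```bash
python3 red.py
```

```text
17.5 [ 0.56386504 -0.01183285  0.12564693] [ -3.32417368   1.57809143 -10.27952459] [0.38482962 0.84364549 0.01611141] 0.20949141480830172
n 131 line angle minus box 1.5248201016986571 head ctr [ 0.564352   -0.01155327  0.16814687] top 0.20252377813664607 tool yaw 2.3304791576191293
```

Request:
carry_out([
  [0,0,0.002],
  [0,0,0.004],
  [0,0,0.004],
], roll=[0,0,0])

```text
t: 17.85
position: [0.5639, -0.0118, 0.1249]
tcp_rot: [-0.0, 0.394, 0.919, -0.0]
contact_force: [-4.1, 1.6, -8.8]
finger_gap: 0.254
finger_force: 59.4
```

Request:
carry_out([
  [0,0,0],
  [0,0,0],
  [0,0,0],
  [0,0,0],
  [0,0,0],
  [0,0,0],
], roll=[0,0,0,0,0,0], hand=0.2)

```text
t: 18.45
position: [0.5642, -0.0116, 0.1252]
tcp_rot: [0.0, 0.394, 0.919, 0.0]
contact_force: [0.2, 0.2, 0.6]
finger_gap: 0.604
finger_force: 0.0
```

```bash
python3 red.py; python3 -c "
from h import *
f=load('wrist');cv2.imwrite('pics/w3.png',f['image'][:,:,::-1])"
```

```text
18.45 [ 0.56420366 -0.01158739  0.12517031] [0.15789331 0.21054812 0.55121578] [-0.0300879   0.00519891 -0.03348357] 0.21034204052602587
n 123 line angle minus box 1.5214529001379273 head ctr [ 0.56240866 -0.01039924  0.16767216] top 0.20240768587906546 tool yaw 2.332621202891337
```

View pics/w3.png

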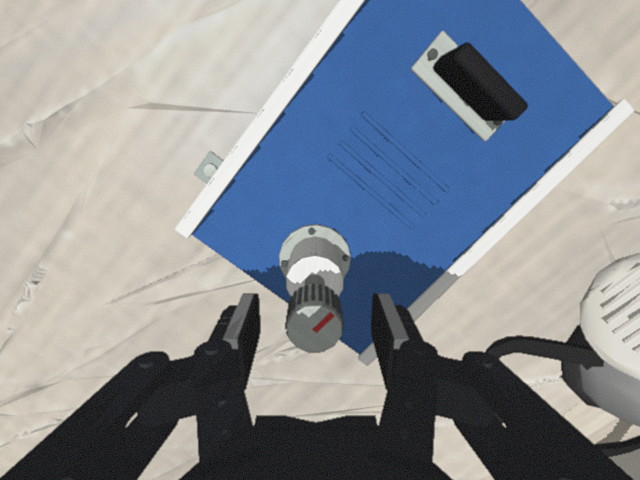

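The screw stays up by itself at 1.52 rad, and the head at (314,325) is free of the fingers. The tab is at (482,80). I'll rise and go over it, turning to align with the box's y.

Request:
carry_out([
  [0,0,-0.1],
  [0,0,-0.25],
  [0,0,-0.4],
  [0,0,-0.4],
], roll=[0,0,0,0])

```text
t: 18.9
position: [0.566, -0.0108, 0.2088]
tcp_rot: [0.003, 0.393, 0.919, 0.001]
contact_force: [0.9, 0.2, 0.7]
finger_gap: 0.599
finger_force: 0.0
```

Request:
carry_out([
  [0.1,0.08,0],
  [0.25,0.2,0],
  [0.4,0.32,0],
  [0.497,0.407,0],
  [0.497,0.407,0],
  [0.497,0.407,0],
  [0.497,0.407,0],
  [0.497,0.407,0],
], roll=[-0.08,-0.16,-0.24,-0.32,-0.4,-0.48,-0.562,-0.562], hand=0.3)

```text
t: 19.7
position: [0.5541, 0.1165, 0.2042]
tcp_rot: [-0.001, -0.038, 0.999, 0.0]
contact_force: [-0.8, 0.4, -0.4]
finger_gap: 0.65
finger_force: 0.0
```

```bash
python3 - <<'E'
from h import *
s,f,w,R=wcloud('w4.png');print(s['position'],np.arctan2(R[1,0],R[0,0]),s['finger_gap'],s['qpos'])
t=(w-s['position'])@R
m=(w[...,2]>.078)&(w[...,2]<.09)&(np.hypot(w[...,0]-.5547,w[...,1]-.1165)<.04)
if m.any(): print(m.sum(),t[m].min(0),t[m].max(0),w[m].min(0),w[m].max(0))
m=(w[...,2]>.125)&(w[...,2]<.14)&(np.hypot(w[...,0]-.5644,w[...,1]+.0117)<.02)
print(m.sum(),w[m].mean(0) if m.any() else 0)
E
```

```text
[0.55405587 0.11647454 0.20418453] -3.065774340779749 0.6495049759158287 [ 0.51475789  0.62667074 -1.16888934  1.73526711  0.61541896  1.20410354
  0.82513704]
679 [-0.02204531 -0.00448488  0.12057028] [0.02158694 0.00553833 0.12606284] [0.5323347  0.11070608 0.07814535] [0.57600739 0.1230771  0.08360444]
1222 [ 0.56275637 -0.01086585  0.13015137]
```

View pics/w4.png

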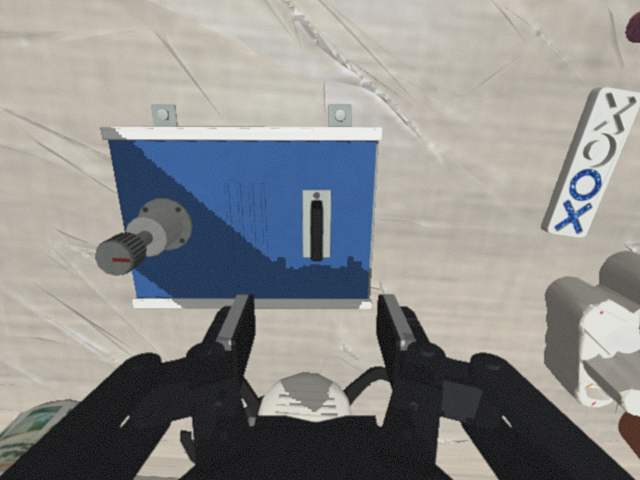

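The tab is centred between the fingers at (316,230), and the screw is still parked at about z 0.13. I'll descend 132 mm and pinch.

Request:
carry_out([
  [0,0,0.15],
  [0,0,0.35],
  [0,0,0.5],
  [0,0,0.6],
  [0,0,0.66],
  [0,0,0.66],
], roll=[0,0,0,0,0,0])

```text
t: 20.35
position: [0.5538, 0.1164, 0.072]
tcp_rot: [-0.001, -0.036, 0.999, -0.0]
contact_force: [-0.2, 0.9, 0.8]
finger_gap: 0.653
finger_force: 0.0
```

Request:
carry_out([
  [0,0,0],
  [0,0,0],
  [0,0,0],
  [0,0,0],
  [0,0,0],
  [0,0,0],
  [0,0,0],
  [0,0,0],
], roll=[0,0,0,0,0,0,0,0], hand=-1)

```text
t: 21.15
position: [0.5549, 0.1168, 0.0742]
tcp_rot: [0.001, -0.037, 0.999, 0.0]
contact_force: [-1.5, -1.2, 6.6]
finger_gap: 0.102
finger_force: 59.6
```

Request:
carry_out([
  [0,-0.02,-0.005],
  [0,-0.06,-0.005],
  [0,-0.11,-0.005],
  [0,-0.16,-0.005],
  [0,-0.21,-0.005],
  [0,-0.26,-0.005],
  [0,-0.31,-0.005],
  [0,-0.31,-0.005],
], roll=[0,0,0,0,0,0,0,0])

```text
t: 21.95
position: [0.5597, 0.0529, 0.0743]
tcp_rot: [0.001, -0.036, 0.999, -0.001]
contact_force: [3.1, -2.9, 0.2]
finger_gap: 0.101
finger_force: 60.3
```

Request:
carry_out([
  [0,-0.03,0],
  [0,-0.05,0],
  [0,-0.07,0],
  [0,-0.08,0],
  [0,-0.08,0],
], roll=[0,0,0,0,0])

```text
t: 22.45
position: [0.5607, 0.039, 0.0743]
tcp_rot: [0.001, -0.037, 0.999, 0.0]
contact_force: [4.9, 2.3, -2.0]
finger_gap: 0.1
finger_force: 60.0
```

Request:
carry_out([
  [0,-0.005,0],
  [0,-0.005,0],
], roll=[0,0])

```text
t: 22.65
position: [0.5607, 0.0386, 0.0743]
tcp_rot: [0.001, -0.037, 0.999, 0.001]
contact_force: [5.1, 3.2, -2.3]
finger_gap: 0.096
finger_force: 59.9
```

Request:
carry_out([
  [0,0,0],
  [0,0,0],
  [0,0,0],
  [0,0,0],
  [0,0,0],
  [0,0,0],
], roll=[0,0,0,0,0,0], hand=0.2)

```text
t: 23.25
position: [0.56, 0.0377, 0.074]
tcp_rot: [-0.0, -0.037, 0.999, -0.0]
contact_force: [0.1, -0.3, 1.0]
finger_gap: 0.596
finger_force: 0.0
```

Request:
carry_out([
  [0,0,-0.1],
  [0,0,-0.25],
  [0,0,-0.4],
  [0,0,-0.55],
  [0,0,-0.65],
  [0,0,-0.65],
], roll=[0,0,0,0,0,0])

```text
t: 23.85
position: [0.5614, 0.0387, 0.2083]
tcp_rot: [0.003, -0.037, 0.999, 0.0]
contact_force: [0.3, -0.0, 0.2]
finger_gap: 0.601
finger_force: 0.0
```

```bash
python3 - <<'E'
from h import *
s,f,w,R=wcloud('w5.png');print(s['position'],s['contact_force'])
for z0,z1,x,y in [(.078,.09,.561,.037),(.125,.14,.570,-.091)]:
    m=(w[...,2]>z0)&(w[...,2]<z1)&(np.hypot(w[...,0]-x,w[...,1]-y)<.04)
    print(m.sum(),*( [w[m].min(0),w[m].max(0)] if m.any() else []))
E
```

```text
[0.56143645 0.03873678 0.20829308] [ 0.30961661 -0.02829044  0.24409115]
659 [0.53830989 0.03201132 0.0781459 ] [0.58170947 0.04434749 0.08404087]
1183 [ 0.55731229 -0.10300351  0.12501516] [ 0.58207892 -0.07803003  0.13327819]
```

View pics/w5.png

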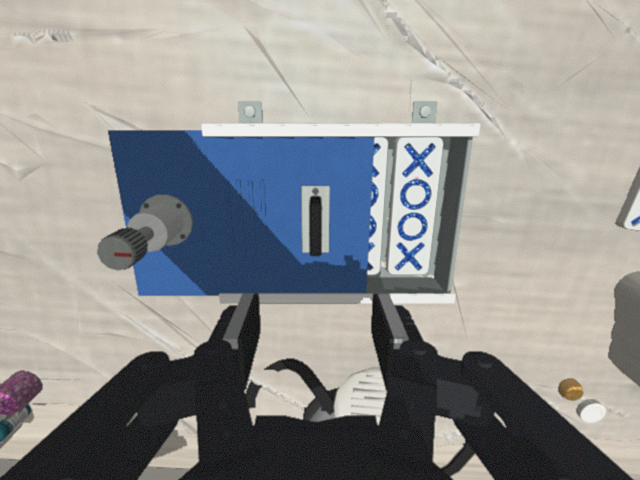

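The cover is open by about 79 mm with the moulds visible at (415,205). The screw is still parked at (122,248) with its head top at 0.133, and the robot is touching nothing.

```bash
python3 -c "
from workcell import bot
print(bot.close_job())"
```

```text
the job is handed in; nothing more can be done
None
```

The job is handed in, with no verdict returned: the screw is parked at about 1.52 rad and stays out by itself, the cover is open about 79 mm of its 80 mm, and the arm never went near the vials, tape or stick.

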